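Push the order together at the packing angle

TASK

Line up the order by pushing only, without lifting anything: push the meal box along the worktop into the corner of the low steel angle, so that its long side lies flat against the long rail and its end against the short end stop, and push the lidded dip tub up against the same rail right beside the box, touching its free end. Leave the salt dredger, the tin, the steel pot and the vinegar bottle where they stand.

Things in the scene. Friction and masses are not known exactly. Their poses are not given: they have to be found in the camera images.
- packing_angle: Fixed L of polished, slippery steel, 35 mm high, walls 6 mm. Origin: inside corner at worktop level; x points away from the robot through the long rail, y to the left through the end stop. Rail's inner face: plane x = 0, from the corner to y = -360 mm. End stop's inner face: plane y = 0, from the corner to x = -100 mm. Flange (24 mm wide, 3 mm thick) only on the outside. Box and tub start at x < 0, y < 0.
- box_mid (a point): Centre (30 mm above the worktop) of the meal box: closed rigid white carton, 133 x 64 mm, 60 mm high, about 0.22 kg, loose, slides on its flat base. Its x axis is the long (133 mm) direction, y the 64 mm direction, z up. Starts with its long side roughly along the rail, up to about 0.35 rad askew, its middle 10 to 13 cm short of the rail.
- tub_mid (a point): Centre (half-way up, 18.5 mm above the worktop, on the round body's axis) of the lidded dip tub: round, 37 mm high, lid 65 mm across (z = 32 to 37 mm), body tapering from about 58 mm below it, about 0.10 kg, loose, upright. The lid's 7 mm pull tab points to its -y, at the start to the right or towards the robot; ignore it. Starts right of the box, short of the rail.
- salt_dredger: Bystander: aluminium salt dredger, upright cylinder 68 mm across, 115 mm high, loose, left of the angle. Origin: centre of its underside.
- tin: Bystander: food tin, upright cylinder 57 mm across, 72 mm high, loose, to the right of the tub, nearer the robot. Origin: centre of its underside.
- steel_pot: Bystander: small open steel pot, 67 mm across, 52 mm high, loose, behind the long rail. Origin: centre of its underside.
- vinegar_bottle: Bystander: brown vinegar bottle, 58 mm across, 206 mm high, loose, left of the angle. Origin: centre of its underside.
Mind the look-alikes: they are no part of the job. Leave any turquoise look-alike of the part that bears tub_mid alone.

How it is judged:
By the outcome, as a careful person would: the job done as asked, in the order asked, and still so for the second after the job is handed in, with the robot touching nothing.
It also fails if it takes over 54 s, if anything falls off the work surface, if the arm or the gripper's body presses on something with over 40 N, if the wrist force passes 120 N, or if a joint passes its speed limit or range.

ROBOT

A 6-joint arm with a two-finger parallel gripper is mounted at the origin on a cart in front of the work surface, level with it; the furniture and walls round the work are solid. World frame = base frame: x ahead of the robot, y to its left, z up, the work surface at z = 0. Lengths are in m, angles in rad, forces in N, time in s.
With the tool pointing down it reaches from about 0.375 to 0.9 m from the base axis. Payload 3.1 kg.
Tool frame: the origin (TCP) lies between the finger pads; the fingertips stand 19 mm ahead of it and the grasp point (between the pads) is the TCP (r.tip_extent is the distance from the TCP to the fingertips, in m); z points along the fingers, y is the line along which they close (so a half turn about z gives the same grasp; the last joint's range is limited). The gripper opens to 85 mm and grips with 20 to 120 N. Pads are 22 mm wide; open, the fingers measure 114 mm over their backs; the gripper's body (76 mm by 85 mm) begins 54 mm behind the grasp point. The pads swing forward as they close: fully open they stand 13 mm farther back than shut.
Start: joints at [1.103, 0.527, 1.433, -0, 1.181, -0.178], TCP at [0.178, 0.599, 0.25] pointing down, gripper open.
Joint ranges: [-3.08, 3.08], [-0.75, 2.2], [0.22, 2.44], [-1.43, 4.57], [0, 2.65], [-2.85, 2.85]. Speed limits (rad/s): [2.79, 2.79, 3.14, 3.14, 3.14, 3.14].

INTERFACE

Orientations are given as a unit quaternion [w, x, y, z].
In Python, from rig import r, snapshot, camera_model, ticket gives the robot as it stands.
- The arm moves only by the tool drive_tool, never from a script. Its argument "deltas" is a list that holds one entry, the list of rows, each a list of 7 numbers: the shift along the tool's x, y, z as a fraction of full scale, then the turn, a rotation vector about the tool's x, y, z as a fraction of full scale, then the closure, from -1 (fully open) to 1 (shut). A call has 1 to 12 rows; each row shifts and turns the commanded pose from where the row before left it, along the tool's axes as they then stand; what a row does not reach is not made up. Full scale, the value 1, is 4 cm for a shift and 4 degrees for a turn. A row lasts 1/8 s, in which the tool goes at most 62.5 mm and 10.7 degrees, less where a joint would pass 70% of its speed; a pose out of reach is approached as far as the arm can. A call with a number of a shift or a turn outside -1 to 1 is refused whole. A call with a gripper value outside its range is refused whole. The fingers move at their own pace and stop on an object; "grip_force" is the grip in N (left out, the last holds). Time passes only in rows, so rows that do not move let the fingers close. It gives the time, the measured TCP pose, the force, the opening and the grip force at its end, in the units of the state.
- r.sense(): the state, without advancing time (a new reading comes with each control period).
- snapshot(name): name is "scene" or "top" or "wrist"; returns the picture (420x560x3 uint8, red, green, blue); there is no depth.
- camera_model(name): a dict with "fx", "fy", "cx", "cy" (pixels), "pose" (4x4, takes a point from camera to world coordinates). Camera axes: x right, y up, looking along -z (the intrinsics and any distortion apply to the point x, -y, -z); pixel columns grow to the right and rows downward; lengths in m; the calibration is good to about 2 mm. A picture is of the moment at which its call begins: read the wrist's pose just before it. camera_model takes no time and is no camera call; for the wrist camera it gives the pose at the moment of the call.
- ticket.close_job(): hands the job in; it is judged then, once.
The state is a dict: "t": time; "q": joint angles; "qvel": joint speeds; "joint_torque": joint torques, N m; "position": TCP position; "tcp_rot": TCP orientation; "wrist_force": force on the tool from outside, world axes, zero at the start; "moment": the same for the moment, N m; "gripper_width": finger opening in m; "grip_force": force on a finger pad.
Only numpy, scipy, OpenCV 4.12 (cv2) and the standard library are available. Lean on these libraries where they do the work, as an engineer would, in place of code of your own. Each camera call takes 0.05 s, during which the arm holds its last target. There are 200 camera calls.

## Working session

There is one attempt and no reset: what is moved stays moved. The work goes in short steps, Python scripts to look and compute and a tool call to move; the robot and the scene stay as the last step left them, time stands still between calls to the robot, and variables do not carry over. Pictures are saved under pics/ and viewed, at most 10 in all, crops included, and the job is handed in when it is done.

Besides the shell and the picture viewer there is one more tool, called after "Call:" as name([rows], argument=value, ...), one row to a line, values as JSON. drive_tool: Moves the arm, as the interface text tells. Its arguments: {"type":"object","properties":{"deltas":{"type":"array"},"grip_force":{"type":"number"}},"required":["deltas"]}

```bash
ls; mkdir -p pics
python3 - <<'E'
from rig import r,snapshot,camera_model
import cv2,numpy as np
s=r.sense();print({k:np.round(s[k],3) for k in s})
for n in("top","scene"):
    im=snapshot(n);cv2.imwrite(f"pics/{n}0.png",im[:,:,::-1]);m=camera_model(n);print(n,{k:np.round(m[k],4) for k in m})
E
```

```text
pics
{'t': np.float64(0.0), 'q': array([ 1.104,  0.528,  1.434, -0.   ,  1.181, -0.179]), 'qvel': array([-0.   ,  0.002,  0.   , -0.001, -0.002, -0.   ]), 'joint_torque': array([ 0.0000e+00, -4.4235e+01, -1.7802e+01, -0.0000e+00,  9.0000e-03,
       -0.0000e+00]), 'position': array([0.178, 0.599, 0.249]), 'tcp_rot': array([-0.   ,  0.144,  0.99 , -0.001]), 'wrist_force': array([0.227, 0.199, 0.121]), 'moment': array([-0.007, -0.015,  0.024]), 'grip_force': np.float64(0.0), 'gripper_width': np.float64(0.086)}
top {'fx': np.float64(390.1269), 'fy': np.float64(390.1269), 'cx': np.float64(279.3201), 'cy': np.float64(208.0383), 'pose': array([[-0.0087,  0.9788, -0.2048,  0.3749],
       [-1.    , -0.008 ,  0.0042, -0.0129],
       [ 0.0025,  0.2048,  0.9788,  0.9729],
       [ 0.    ,  0.    ,  0.    ,  1.    ]])}
scene {'fx': np.float64(447.3295), 'fy': np.float64(447.3295), 'cx': np.float64(277.904), 'cy': np.float64(207.1436), 'pose': array([[ 0.5019,  0.4018, -0.7659, -0.2965],
       [-0.8648,  0.2449, -0.4383, -0.4973],
       [ 0.0114,  0.8824,  0.4704,  0.5579],
       [ 0.    ,  0.    ,  0.    ,  1.    ]])}
```

View pics/top0.png

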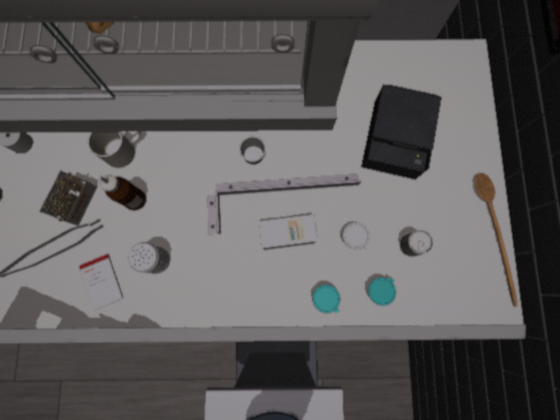

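View pics/scene0.png

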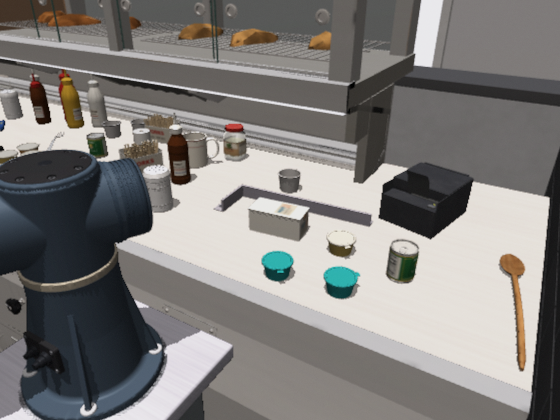

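The top view shows the angle (corner at about 217,190; rail running to 358,180), the white box at (288,231), the pale tub at (355,236), the tin at (418,242) and turquoise decoys at (326,298) and (382,291). The scene view agrees. Next I measure on an enlarged crop.

```bash
cat > h.py <<'E'
from rig import r,snapshot,camera_model
import cv2,numpy as np
def ray(n,uv,z,m=None):
    m=m or camera_model(n);uv=np.atleast_2d(uv).astype(float);P=m["pose"]
    d=np.c_[(uv[:,0]-m["cx"])/m["fx"],-(uv[:,1]-m["cy"])/m["fy"],-np.ones(len(uv))]@P[:3,:3].T
    return (P[:3,3]+d*((z-P[2,3])/d[:,2])[:,None])
E
python3 - <<'E'
import cv2
a=cv2.imread("pics/top0.png")[160:320,195:445]
cv2.imwrite("pics/c0.png",cv2.resize(a[:100,:200],None,fx=4,fy=4,interpolation=cv2.INTER_CUBIC))
E
```

```text
(no output)
```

View pics/c0.png

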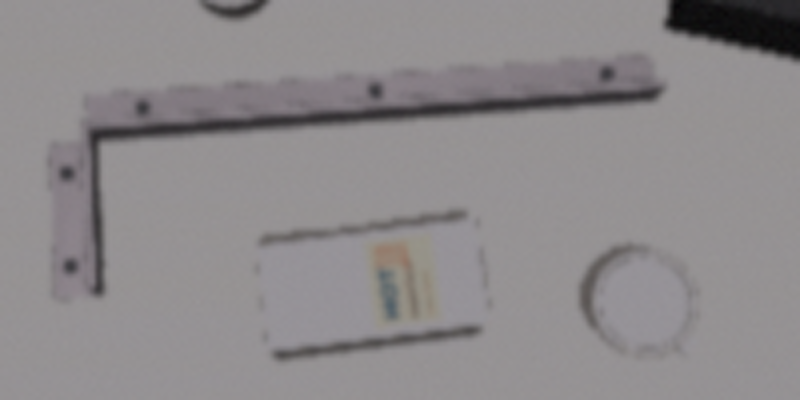

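The crop (4x, offset 195,160) shows the rail line from (95,132) to (655,95), the end stop line down to (98,292), the box corners at (262,240), (465,213), (480,330), (275,355), and the lid centred near (642,300).

Run:
```python
from h import *
f=lambda L:np.array(L)/4+[195,160]
def show(t,p):print(t,np.round(p*1000,1)[:,:2].tolist())
im=cv2.imread("pics/top0.png");g=cv2.GaussianBlur(cv2.cvtColor(im,cv2.COLOR_BGR2GRAY),(3,3),0).astype(float)
# rail dark band edges: per column profile
lo=[];up=[]
for u in range(230,352,4):
    v0=(132-(u-218.75)*4*37/560)/4+160
    v=np.arange(v0-5,v0+7,.25);p=cv2.remap(g.astype(np.float32),np.full_like(v,u,dtype=np.float32)[:,None],v.astype(np.float32)[:,None],1)[:,0]
    k=p.argmin();d=np.diff(p)
    lo.append((u,v[k+d[k:k+14].argmax()]));up.append((u,v[max(0,k-14)+d[max(0,k-14):k].argmin()]))
for t,L,z in(("lo z0",lo,0),("up z35",up,.035)):
    q=ray("top",L,z);c=np.polyfit(q[:,1],q[:,0],1);print(t,"slope",c[0],"x@y=0",c[1],"res",np.std(q[:,0]-np.polyval(c,q[:,1])))
show("endstop lower line z0 (right edge)",ray("top",f([[101,150],[103,292]]),0))
show("endstop left edge z35",ray("top",f([[91,150],[94,292]]),.035))
show("corner z35",ray("top",f([[91,130]]),.035));show("rail end z0,z35",np.r_[ray("top",f([[658,97]]),0),ray("top",f([[658,92]]),.035)])
b=ray("top",f([[262,240],[465,213],[480,330],[275,355]]),.06);show("box",b);print(np.linalg.norm(b-np.roll(b,1,0),axis=1),b.mean(0))
# tub lid, decoys, tin
t=ray("top",f([[642,300],[592,300],[694,300],[640,246],[645,352]]),.037);show("lid c l r t b",t)
show("tin top",ray("top",[[420,239]],.072))
hsv=cv2.cvtColor(im,cv2.COLOR_BGR2HSV);m=cv2.inRange(hsv,(80,90,60),(100,255,255));n,_,st,ce=cv2.connectedComponentsWithStats(m)
for i in range(1,n):
    if st[i,4]>100:show("decoy",ray("top",[ce[i]],.03))
show("table front edge",ray("top",[[288,328]],0))
show("pot, dredger,bottle",np.r_[ray("top",[[254,152]],.05),ray("top",[[144,255]],.115),ray("top",[[115,185]],.1)])
# lid by scene view
s=cv2.imread("pics/scene0.png");hs=cv2.cvtColor(s,cv2.COLOR_BGR2HSV);print(hs[240,341],hs[260,341],hs[215,280])
show("lid scene",ray("scene",[[341,240]],.037))
```

```text
lo z0 slope -0.06543076977496486 x@y=0 0.6246901117267103 res 0.0008069680342447926
up z35 slope -0.06806108641479505 x@y=0 0.6232442147819187 res 0.0007494395207709267
endstop lower line z0 (right edge) [[607.2, 134.0], [515.5, 130.7]]
endstop left edge z35 [[598.9, 134.9], [510.5, 131.0]]
corner z35 [[611.7, 135.2]]
rail end z0,z35 [[639.5, -224.6], [633.2, -217.2]]
box [[537.2, 28.1], [552.6, -92.8], [482.5, -99.9], [468.9, 20.5]]
[0.06876985 0.12194232 0.07037584 0.12108783] [ 0.51030356 -0.03602015  0.06      ]
lid c l r t b [[502.6, -200.5], [502.9, -170.2], [502.4, -231.9], [535.7, -200.9], [471.2, -200.7]]
tin top [[487.2, -342.9]]
decoy [[370.4, -257.8]]
decoy [[353.6, -125.1]]
table front edge [[284.9, -35.3]]
pot, dredger,bottle [[711.1, 45.0], [451.7, 280.6], [615.0, 362.8]]
[ 21  19 233] [ 16  12 229] [ 23   5 207]
lid scene [[491.3, -206.2]]
```

Call:
drive_tool([
  [[0,0,0,0,0,-0.85,-1],[0,0,0,0,0,-0.85,-1],[0,0,0,0,0,-0.85,-1],[0,0,0,0,0,-0.85,-1],[0,0,0,0,0,-0.85,-1],[0,0,0,0,0,-0.85,-1]],
])

```text
t: 0.85
position: [0.1778, 0.5987, 0.2497]
tcp_rot: [-0.0, -0.035, 0.999, -0.001]
wrist_force: [-0.6, -0.5, -1.0]
gripper_width: 0.0853
grip_force: 0.0
```

Call:
drive_tool([
  [[-0.3,-0.91,0,0,0,0,-1],[-0.3,-0.91,0,0,0,0,-1],[-0.3,-0.91,0,0,0,0,-1],[-0.3,-0.91,0,0,0,0,-1],[-0.3,-0.91,0,0,0,0,-1],[-0.3,-0.91,0,0,0,0,-1],[-0.3,-0.91,0,0,0,0,-1],[-0.3,-0.91,0,0,0,0,-1],[-0.3,-0.91,0,0,0,0,-1]],
])

```text
t: 1.98
position: [0.3079, 0.2783, 0.2502]
tcp_rot: [-0.0, -0.034, 0.999, -0.0]
wrist_force: [0.4, -0.2, 0.3]
gripper_width: 0.0851
grip_force: 0.0
```

Call:
drive_tool([
  [[-0.3,-0.91,0,0,0,0,-1],[-0.3,-0.91,0,0,0,0,-1],[-0.3,-0.91,0,0,0,0,-1],[-0.3,-0.91,0,0,0,0,-1],[-0.3,-0.91,0,0,0,0,-1],[-0.3,-0.91,0,0,0,0,-1],[-0.3,-0.91,0,0,0,0,-1],[-0.3,-0.91,0,0,0,0,-1],[-0.3,-0.91,0,0,0,0,-1],[0,0,0,0,0,0,-1]],
])

```text
t: 3.22
position: [0.4389, -0.0424, 0.2503]
tcp_rot: [0.001, -0.032, 0.999, -0.0]
wrist_force: [-0.2, 0.8, -0.4]
gripper_width: 0.0856
grip_force: 0.0
```

```bash
cat >> h.py <<'E'
C=np.array([.615,.134]);TH=.066
R=np.array([[np.cos(TH),np.sin(TH)],[-np.sin(TH),np.cos(TH)]])
def af(p):return R@(np.asarray(p)[:2]-C)
def st():
    s=r.sense();w,x,y,z=s["tcp_rot"];ty=np.array([2*(x*y-w*z),1-2*(x*x+z*z)])
    print("t%.2f"%s["t"],"angle mm",np.round(1e3*af(s["position"]),1),"z %.1f"%(1e3*s["position"][2]),"yaw rel %.3f"%(np.arctan2(-ty[0],ty[1])-TH),"F",np.round(s["wrist_force"],1),"w %.3f"%s["gripper_width"])
E
python3 - <<'E'
from h import *
st();print(r.tip_extent)
cv2.imwrite("pics/w1.png",snapshot("wrist")[:,:,::-1])
m=camera_model("wrist");print(np.round(m["pose"],3),m["fx"])
E
```

```text
t3.23 angle mm [-187.4 -164.4] z 250.3 yaw rel -0.002 F [-0.2  0.8 -0.4] w 0.086
0.019
[[-0.066 -0.943 -0.327  0.353]
 [ 0.998 -0.062 -0.022 -0.048]
 [-0.    -0.328  0.945  0.374]
 [ 0.     0.     0.     1.   ]] 307.8124216666461
```

View pics/w1.png

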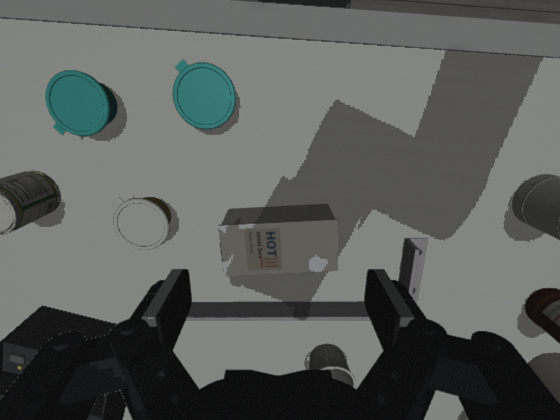

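The wrist view shows the box top face with corners near (221,225), (337,218), (338,270), (222,277), its front face above that, the lid at (142,223) and the rail lip at row ~303. I cross-check these against the top view.

Run:
```python
from h import *
for t,p,z in(("boxtop",[[221,225],[337,218],[338,270],[222,277]],.06),("box front base",[[226,208],[331,204]],0),("lid",[[142,223]],.037),("rail top inner",[[200,303],[360,303]],.035),("endstop",[[402,290],[404,238]],.035),("tin",[[2,208]],.072)):
    print(t,[np.round(1e3*af(q),1).tolist() for q in ray("wrist",p,z)])
```

```text
boxtop [[-144.1, -226.4], [-152.3, -99.3], [-87.7, -94.1], [-78.3, -229.2]]
box front base [[-142.9, -230.5], [-148.3, -95.8]]
lid [[-137.1, -323.9]]
rail top inner [[-23.8, -265.4], [-23.8, -56.6]]
endstop [[-43.6, -4.4], [-116.8, -11.7]]
tin [[-168.1, -450.2]]
```

Call:
drive_tool([
  [[0,0,0.92,0,0,0,-1],[0,0,0.92,0,0,0,-1],[0,0,0.92,0,0,0,-1],[0,0,0.92,0,0,0,-1],[0,0,0.92,0,0,0,-1],[0,0,0.92,0,0,0,-1],[0,0,0,0,0,0,-1]],
])

```text
t: 4.15
position: [0.4353, -0.0385, 0.0278]
tcp_rot: [-0.003, -0.034, 0.999, 0.001]
wrist_force: [-0.4, 0.3, -0.2]
gripper_width: 0.0854
grip_force: 0.0
```

Call:
drive_tool([
  [[-0.25,0,0,0,0,0,-1],[-0.25,0,0,0,0,0,-1],[-0.25,0,0,0,0,0,-1],[-0.25,0,0,0,0,0,-1],[-0.25,0,0,0,0,0,-1],[-0.25,0,0,0,0,0,-1],[-0.25,0,0,0,0,0,-1],[-0.25,0,0,0,0,0,-1],[-0.25,0,0,0,0,0,-1],[0,0,0,0,0,0,-1]],
])

```text
t: 5.4
position: [0.5295, -0.0344, 0.0295]
tcp_rot: [0.002, -0.034, 0.999, -0.001]
wrist_force: [-0.4, 0.6, 0.3]
gripper_width: 0.0854
grip_force: 0.0
```

Run:
```python
from h import *
st();im=snapshot("top")[:,:,::-1];cv2.imwrite("pics/top2.png",im);cv2.imwrite("pics/c2.png",cv2.resize(im[150:260,190:390],None,fx=4,fy=4,interpolation=cv2.INTER_CUBIC))
```

```text
t5.40 angle mm [ -96.4 -162.4] z 29.5 yaw rel 0.001 F [-0.4  0.6  0.3] w 0.085
```

View pics/c2.png

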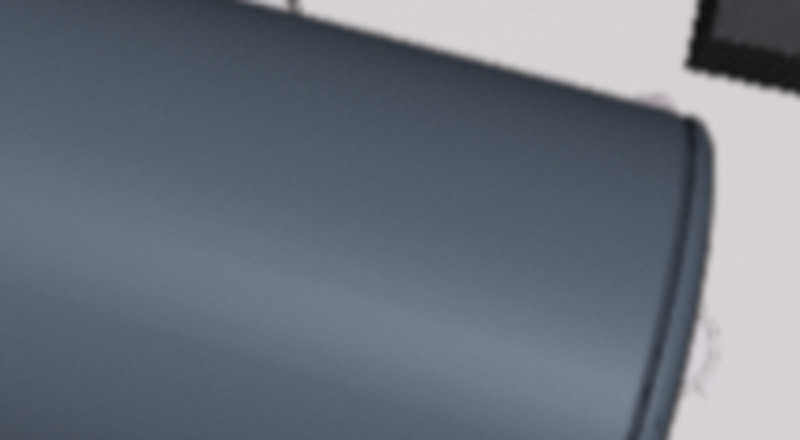

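The arm hides the work from the top camera, so I go by contact force.

Call:
drive_tool([
  [[-0.1,0,0,0,0,0,-1],[-0.1,0,0,0,0,0,-1],[-0.1,0,0,0,0,0,-1],[-0.1,0,0,0,0,0,-1],[-0.1,0,0,0,0,0,-1],[0,0,0,0,0,0,-1]],
])

```text
t: 6.2
position: [0.5481, -0.0328, 0.0296]
tcp_rot: [0.001, -0.034, 0.999, -0.0]
wrist_force: [-0.2, 0.1, 0.4]
gripper_width: 0.0856
grip_force: 0.0
```

Call:
drive_tool([
  [[-0.05,0,0,0,0,0,-1],[-0.05,0,0,0,0,0,-1],[0,0,0,0,0,0,-1]],
])

```text
t: 6.58
position: [0.5508, -0.0323, 0.0295]
tcp_rot: [-0.0, -0.034, 0.999, 0.0]
wrist_force: [-2.2, -0.8, 2.6]
gripper_width: 0.0855
grip_force: 1.2
```

Call:
drive_tool([
  [[-0.05,0,0,0,0,0,-1],[-0.05,0,0,0,0,0,-1],[0,0,0,0,0,0,-1]],
])

```text
t: 6.95
position: [0.5507, -0.0322, 0.0295]
tcp_rot: [-0.005, -0.034, 0.999, 0.001]
wrist_force: [-10.1, -3.4, 8.2]
gripper_width: 0.0855
grip_force: 5.5
```

Run:
```python
from h import *
st();im=snapshot("wrist")[:,:,::-1];cv2.imwrite("pics/w3.png",im)
```

```text
t6.95 angle mm [ -75.1 -161.6] z 29.5 yaw rel 0.001 F [-10.1  -3.4   8.2] w 0.086
```

View pics/w3.png

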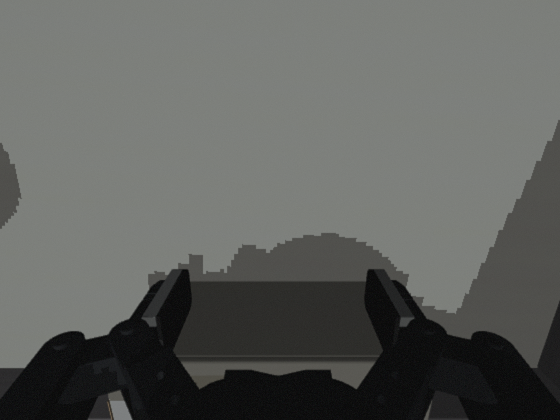

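The box lies flat on both fingers and against the rail: the contact force is 10 N and the TCP is 75 mm from the rail, which equals 64+11. I back off, rise and check the last joint before turning.

Call:
drive_tool([
  [[0.4,0,0,0,0,0,-1],[0.4,0,-0.2,0,0,0,-1],[0,0,-0.8,0,0,0,-1],[0,0,-0.8,0,0,0,-1],[0,0,-0.8,0,0,0,0.43],[0,0,-0.8,0,0,0,0.43]],
])

```text
t: 7.75
position: [0.5243, -0.0345, 0.1668]
tcp_rot: [0.001, -0.034, 0.999, -0.0]
wrist_force: [0.7, 0.4, -0.2]
gripper_width: 0.0513
grip_force: 0.0
```

Run:
```python
from h import *
st();print(np.round(r.sense()["q"],3))
```

```text
t7.75 angle mm [-101.7 -162.2] z 166.8 yaw rel 0.001 F [ 0.7  0.4 -0.2] w 0.051
[-0.279  0.515  1.764  0.     0.86  -1.917]
```

Call:
drive_tool([
  [[0,0,0,0,0,0.9375,0.43],[0,0,0,0,0,0.9375,0.43],[0,0,0,0,0,0.9375,0.43],[0,0,0,0,0,0.9375,0.43],[0,0,0,0,0,0.9375,0.43],[0,0,0,0,0,0.9375,0.43],[0,0,0,0,0,0.9375,0.43],[0,0,0,0,0,0.9375,0.43],[0,0,0,0,0,0.9375,0.43],[0,0,0,0,0,0.9375,0.43],[0,0,0,0,0,0.9375,0.43],[0,0,0,0,0,0.9375,0.43]],
])

```text
t: 9.25
position: [0.5243, -0.0345, 0.1657]
tcp_rot: [0.001, 0.352, 0.936, 0.0]
wrist_force: [0.2, -0.8, 0.6]
gripper_width: 0.0247
grip_force: 0.0
```

Call:
drive_tool([
  [[0,0,0,0,0,0.9375,0.43],[0,0,0,0,0,0.9375,0.43],[0,0,0,0,0,0.9375,0.43],[0,0,0,0,0,0.9375,0.43],[0,0,0,0,0,0.9375,0.43],[0,0,0,0,0,0.9375,0.43],[0,0,0,0,0,0.9375,0.43],[0,0,0,0,0,0.9375,0.43],[0,0,0,0,0,0.9375,0.43],[0,0,0,0,0,0.9375,0.43],[0,0,0,0,0,0.9375,0.43],[0,0,0,0,0,0.9375,0.43]],
])

```text
t: 10.75
position: [0.5243, -0.0345, 0.1657]
tcp_rot: [0.001, 0.684, 0.73, 0.001]
wrist_force: [0.6, 0.7, 0.7]
gripper_width: 0.0246
grip_force: 0.0
```

Call:
drive_tool([
  [[-0.9,0.58,0,0,0,0,0.43],[-0.9,0.58,0,0,0,0,0.43],[-0.7,0.58,0,0,0,0,0.43],[0,0,0,0,0,0,0.43]],
])

```text
t: 11.25
position: [0.6025, -0.1322, 0.1658]
tcp_rot: [0.003, 0.684, 0.73, 0.001]
wrist_force: [-0.7, 0.2, 0.1]
gripper_width: 0.0241
grip_force: 0.0
```

Run:
```python
from h import *
st();im=snapshot("wrist")[:,:,::-1];cv2.imwrite("pics/w4.png",im)
```

```text
t11.25 angle mm [ -30.1 -264.8] z 165.8 yaw rel -1.572 F [-0.7  0.2  0.1] w 0.024
```

View pics/w4.png

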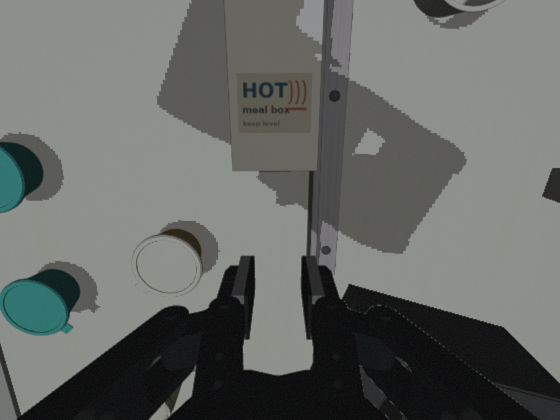

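The box is flush on the rail, with its free end at row 170, and the fingers are clear of the tub at (167,265). Now I lower and push towards the end stop.

Call:
drive_tool([
  [[0,-0.08,0.68,0,0,0,0.43],[0,0,0.68,0,0,0,0.43],[0,0,0.68,0,0,0,0.43],[0,0,0.68,0,0,0,0.43],[0,0,0.68,0,0,0,0.43],[0,0,0,0,0,0,0.43]],
])

```text
t: 12.05
position: [0.5941, -0.1279, 0.0277]
tcp_rot: [-0.003, 0.683, 0.731, -0.001]
wrist_force: [0.1, -0.2, 0.6]
gripper_width: 0.0239
grip_force: 0.0
```

Call:
drive_tool([
  [[0.25,0,0,0,0,0,0.43],[0.25,0,0,0,0,0,0.43],[0.25,0,0,0,0,0,0.43],[0.25,0,0,0,0,0,0.43],[0.25,0,0,0,0,0,0.43],[0.25,0,0,0,0,0,0.43],[0.25,0,0,0,0,0,0.43],[0.25,0,0,0,0,0,0.43],[0.25,0,0,0,0,0,0.43],[0.25,0,0,0,0,0,0.43],[0,0,0,0,0,0,0.43]],
])

```text
t: 13.42
position: [0.589, -0.0286, 0.0293]
tcp_rot: [-0.001, 0.683, 0.731, -0.0]
wrist_force: [-0.1, -0.7, -0.1]
gripper_width: 0.0244
grip_force: 0.0
```

Run:
```python
from h import *
st()
```

```text
t13.43 angle mm [ -36.7 -160.5] z 29.3 yaw rel -1.568 F [-0.1 -0.7 -0.1] w 0.024
```

Expected contact at a TCP y of about -144; I go on in small steps.

Call:
drive_tool([
  [[0.1,0,0,0,0,0,0.43],[0.1,0,0,0,0,0,0.43],[0.1,0,0,0,0,0,0.43],[0,0,0,0,0,0,0.43]],
])

```text
t: 13.92
position: [0.5886, -0.0175, 0.0295]
tcp_rot: [-0.0, 0.683, 0.731, -0.0]
wrist_force: [-1.6, 0.7, 0.4]
gripper_width: 0.0244
grip_force: 0.0
```

Call:
drive_tool([
  [[0.05,0,0,0,0,0,0.43],[0.05,0,0,0,0,0,0.43],[0.05,0,0,0,0,0,0.43],[0,0,0,0,0,0,0.43]],
])

```text
t: 14.42
position: [0.5883, -0.0117, 0.0295]
tcp_rot: [-0.0, 0.683, 0.731, 0.0]
wrist_force: [-0.6, 0.0, -0.3]
gripper_width: 0.0243
grip_force: 0.0
```

Run:
```python
from h import *
st()
```

```text
t14.43 angle mm [ -36.3 -143.6] z 29.5 yaw rel -1.569 F [-0.6  0.  -0.3] w 0.024
```

Call:
drive_tool([
  [[0.05,0,0,0,0,0,0.43],[0.05,0,0,0,0,0,0.43],[0.05,0,0,0,0,0,0.43],[0,0,0,0,0,0,0.43]],
])

```text
t: 14.92
position: [0.5888, -0.0104, 0.0303]
tcp_rot: [0.003, 0.682, 0.731, -0.002]
wrist_force: [-1.8, -16.5, 2.4]
gripper_width: 0.0243
grip_force: 0.0
```

Call:
drive_tool([
  [[0.04,0,0,0,0,0,0.43],[0.04,0,0,0,0,0,0.43],[0,0,0,0,0,0,0.43]],
])

```text
t: 15.3
position: [0.5891, -0.0103, 0.0308]
tcp_rot: [0.004, 0.682, 0.732, -0.003]
wrist_force: [-3.4, -27.3, 4.1]
gripper_width: 0.0244
grip_force: 0.0
```

Run:
```python
from h import *
st()
```

```text
t15.30 angle mm [ -35.4 -142.3] z 30.8 yaw rel -1.566 F [ -3.4 -27.3   4.1] w 0.024
```

The box is seated (27 N against the end stop, TCP y = -142 ≈ -133-11). I back off, rise, move behind the tub and turn so that one diagonal cradle push takes it into the pocket between rail and box.

Call:
drive_tool([
  [[-0.4,0,0,0,0,0,0.43],[-0.6,0,0,0,0,0,0.43],[0,0,-0.85,0,0,0,0.43],[0,0,-0.85,0,0,0,0.43],[0,0,-0.85,0,0,0,0.43],[0,0,-0.85,0,0,0,0.43]],
])

```text
t: 16.05
position: [0.5901, -0.0421, 0.1664]
tcp_rot: [-0.001, 0.683, 0.731, 0.0]
wrist_force: [-0.3, -0.0, 0.7]
gripper_width: 0.0245
grip_force: 0.0
```

Call:
drive_tool([
  [[-0.82,-0.54,0,0,0,0,0.43],[-0.82,-0.54,0,0,0,0,0.43],[-0.82,-0.54,0,0,0,0,0.43],[-0.82,-0.54,0,0,0,0,0.43],[-0.82,-0.54,0,0,0,0,0.43],[-0.82,-0.54,0,0,0,0,0.43]],
])

```text
t: 16.8
position: [0.4737, -0.2482, 0.1654]
tcp_rot: [-0.0, 0.683, 0.731, 0.0]
wrist_force: [0.5, 0.4, 0.1]
gripper_width: 0.024
grip_force: 0.0
```

Call:
drive_tool([
  [[0,0,0,0,0,0.92,0.43],[0,0,0,0,0,0.92,0.43],[0,0,0,0,0,0.92,0.43],[0,0,0,0,0,0.92,0.43],[0,0,0,0,0,0.92,0.43],[0,0,0,0,0,0.92,0.43],[0,0,0,0,0,0.92,0.43],[0,0,0,0,0,0.92,0.43],[0,0,0,0,0,0.92,0.43],[0,0,0,0,0,0,0.43]],
])

```text
t: 18.05
position: [0.4743, -0.2472, 0.1654]
tcp_rot: [-0.0, 0.863, 0.506, 0.0]
wrist_force: [1.1, -0.9, 0.2]
gripper_width: 0.0245
grip_force: 0.0
```

Run:
```python
from h import *
st();im=snapshot("wrist")[:,:,::-1];cv2.imwrite("pics/w5.png",im);print(np.round(r.sense()["q"],2))
```

```text
t18.05 angle mm [-165.5 -371.1] z 165.4 yaw rel -2.147 F [ 1.1 -0.9  0.2] w 0.025
[-0.69  0.53  1.74  0.    0.87 -0.18]
```

View pics/w5.png

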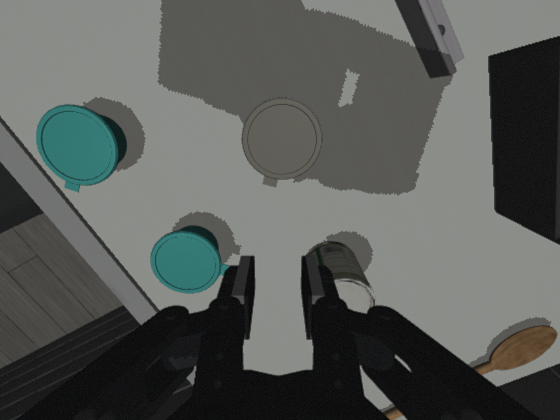

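The lid is centred at (282,139), in line with the fingers, and its tab is at (269,182), facing them. The tin is at (345,275) and a decoy at (187,262). I open the fingers slightly so the tab sits in the gap, after checking the clearances.

Run:
```python
from h import *
p=camera_model("wrist");T=np.array(r.sense()["position"])
w,x,y,z=r.sense()["tcp_rot"];X=np.array([1-2*(y*y+z*z),2*(x*y+w*z)]);Y=np.array([2*(x*y-w*z),1-2*(x*x+z*z)])
for t,q,z in(("lid",[282,139],.037),("tab",[269,183],.034),("tin base far edge l",[306,250],.072),("tin top",[345,300],.072),("decoy",[187,262],.037)):
    c=ray("wrist",[q],z)[0];d=(c-T)[:2];print(t,"angle",np.round(1e3*af(c),1),"tool xy mm",np.round([1e3*d@X,1e3*d@Y],1))
d=np.array([.4872,-.3429])-T[:2];print("tin(top view) tool",1e3*d@X,1e3*d@Y)
d=np.array([.3704,-.2578])-T[:2];print("decoy(top view) tool",1e3*d@X,1e3*d@Y)
```

```text
lid angle [-132.4 -328.2] tool xy mm [54.1  4.4]
tab angle [-161.7 -353.6] tool xy mm [16.8 -6.4]
tin base far edge l angle [-160.9 -406.8] tool xy mm [-27.3  23.2]
tin top angle [-157.6 -464.1] tool xy mm [-73.6  57.2]
decoy angle [-266.2 -374.6] tool xy mm [-57.6 -82.6]
tin(top view) tool -77.16243108547094 57.85395081103882
decoy(top view) tool -59.84425988622037 -85.61844312954874
```

Call:
drive_tool([
  [[-0.15,0.1,0,0,0,0,0.16],[0,0,0.57,0,0,0,0.16],[0,0,0.57,0,0,0,0.16],[0,0,0.57,0,0,0,0.16],[0,0,0.57,0,0,0,0.16],[0,0,0.57,0,0,0,0.16],[0,0,0.57,0,0,0,0.16],[0,0,0,0,0,0,0.16]],
])

```text
t: 19.1
position: [0.4741, -0.2546, 0.0273]
tcp_rot: [-0.002, 0.863, 0.506, -0.001]
wrist_force: [0.3, 0.9, 1.0]
gripper_width: 0.0359
grip_force: 0.0
```

Call:
drive_tool([
  [[0.2,0,0,0,0,0,0.16],[0.2,0,0,0,0,0,0.16],[0.25,0,0,0,0,0,0.16],[0.25,0,0,0,0,0,0.16],[0.25,-0.01,0,0,0,0,0.16],[0.25,-0.01,0,0,0,0,0.16],[0.25,-0.01,0,0,0,0,0.16],[0.25,-0.01,0,0,0,0,0.16],[0.25,-0.01,0,0,0,0,0.16],[0.25,-0.01,0,0,0,0,0.16],[0,0,0,0,0,0,0.16]],
])

```text
t: 20.48
position: [0.5199, -0.1689, 0.0285]
tcp_rot: [-0.0, 0.863, 0.506, -0.0]
wrist_force: [-0.9, -0.4, 0.1]
gripper_width: 0.0358
grip_force: 0.0
```

Run:
```python
from h import *
st();im=snapshot("wrist")[:,:,::-1];cv2.imwrite("pics/w6.png",im)
```

```text
t20.48 angle mm [-114.9 -296. ] z 28.5 yaw rel -2.147 F [-0.9 -0.4  0.1] w 0.036
```

View pics/w6.png

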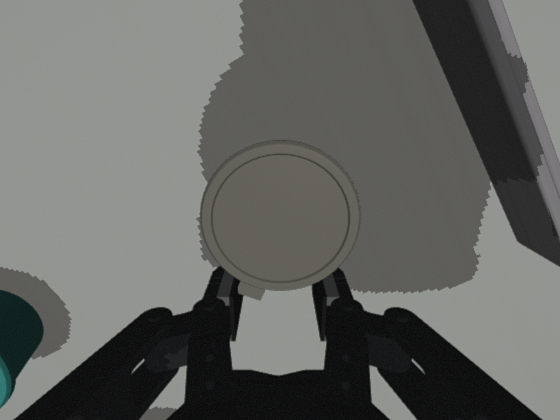

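The tub sits nicely in the cradle, with the lid at (281,215) and the tab in the gap. 116 mm remain.

Call:
drive_tool([
  [[0.25,-0.01,0,0,0,0,0.16],[0.25,-0.01,0,0,0,0,0.16],[0.25,-0.01,0,0,0,0,0.16],[0.25,-0.01,0,0,0,0,0.16],[0.25,0,0,0,0,0,0.16],[0.25,0,0,0,0,0,0.16],[0.25,0,0,0,0,0,0.16],[0.25,0,0,0,0,0,0.16],[0.25,0,0,0,0,0,0.16],[0.2,0,0,0,0,0,0.16],[0,0,0,0,0,0,0.16]],
])

```text
t: 21.9
position: [0.5665, -0.083, 0.0287]
tcp_rot: [0.0, 0.863, 0.506, 0.0]
wrist_force: [0.2, -0.6, 0.4]
gripper_width: 0.0357
grip_force: 0.0
```

Call:
drive_tool([
  [[0.1,0,0,0,0,0,0.16],[0.1,0,0,0,0,0,0.16],[0.05,0,0,0,0,0,0.16],[0,0,0,0,0,0,0.16]],
])

```text
t: 22.4
position: [0.5712, -0.0749, 0.0287]
tcp_rot: [0.0, 0.863, 0.506, 0.0]
wrist_force: [-0.1, -0.8, 0.1]
gripper_width: 0.0364
grip_force: 0.1
```

Run:
```python
from h import *
st()
```

```text
t22.40 angle mm [ -57.5 -205.5] z 28.7 yaw rel -2.148 F [-0.1 -0.8  0.1] w 0.036
```

Call:
drive_tool([
  [[0.06,0,0,0,0,0,0.16],[0.06,0,0,0,0,0,0.16],[0.06,0,0,0,0,0,0.16],[0.06,0,0,0,0,0,0.16],[0,0,0,0,0,0,0.16]],
])

```text
t: 23.02
position: [0.5759, -0.0664, 0.0287]
tcp_rot: [-0.0, 0.863, 0.506, -0.0]
wrist_force: [-0.9, -0.1, -0.4]
gripper_width: 0.0358
grip_force: 0.3
```

Call:
drive_tool([
  [[0.05,0,0,0,0,0,0.16],[0,0,0,0,0,0,0.16]],
])

```text
t: 23.28
position: [0.5762, -0.0647, 0.0286]
tcp_rot: [-0.0, 0.863, 0.506, -0.001]
wrist_force: [-1.3, -0.3, 0.3]
gripper_width: 0.0356
grip_force: 1.1
```

Run:
```python
from h import *
st()
```

```text
t23.27 angle mm [ -51.9 -195.7] z 28.6 yaw rel -2.147 F [-1.3 -0.3  0.3] w 0.036
```

Call:
drive_tool([
  [[0.05,0,0,0,0,0,0.16],[0.05,0,0,0,0,0,0.16],[0,0,0,0,0,0,0.16]],
])

```text
t: 23.65
position: [0.5765, -0.0613, 0.0284]
tcp_rot: [-0.001, 0.863, 0.506, -0.002]
wrist_force: [-6.0, -3.4, 0.8]
gripper_width: 0.0359
grip_force: 3.3
```

Call:
drive_tool([
  [[0.05,0,0,0,0,0,0.16],[0,0,0,0,0,0,0.16]],
])

```text
t: 23.9
position: [0.5765, -0.0601, 0.0284]
tcp_rot: [-0.002, 0.862, 0.506, -0.003]
wrist_force: [-7.5, -6.0, 2.8]
gripper_width: 0.0356
grip_force: 4.7
```

Run:
```python
from h import *
st()
```

```text
t23.90 angle mm [ -51.2 -191.1] z 28.4 yaw rel -2.146 F [-7.5 -6.   2.8] w 0.036
```

Call:
drive_tool([
  [[0.08,-0.05,0,0,0,0,0.16],[0.08,-0.05,0,0,0,0,0.16],[0,0,0,0,0,0,0.16]],
])

```text
t: 24.28
position: [0.5767, -0.0585, 0.0284]
tcp_rot: [0.002, 0.862, 0.507, -0.005]
wrist_force: [-11.4, -26.7, 1.8]
gripper_width: 0.0357
grip_force: 14.7
```

Run:
```python
from h import *
st();im=snapshot("wrist")[:,:,::-1];cv2.imwrite("pics/w7.png",im)
```

```text
t24.27 angle mm [ -50.9 -189.5] z 28.4 yaw rel -2.144 F [-11.4 -26.7   1.8] w 0.036
```

View pics/w7.png

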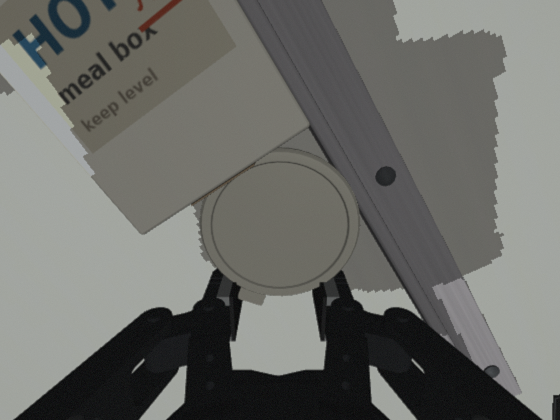

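The tub touches both the rail and the box end, with about 11 N and 27 N. I back straight off, rise and move aside to check.

Call:
drive_tool([
  [[-0.15,0.05,0,0,0,0,0.16],[-0.3,0,0,0,0,0,0.16],[-0.5,0,0,0,0,0,0.16],[-0.5,0,0,0,0,0,0.16],[0,0,-0.9,0,0,0,0.16],[0,0,-0.9,0,0,0,0.16],[0,0,-0.9,0,0,0,0.16],[0,0,-0.9,0,0,0,0.16]],
])

```text
t: 25.32
position: [0.5522, -0.1043, 0.1739]
tcp_rot: [0.0, 0.863, 0.505, 0.0]
wrist_force: [0.1, -0.4, -0.7]
gripper_width: 0.0356
grip_force: 0.0
```

Call:
drive_tool([
  [[-0.9,-0.2,-0.2,0,0,0,0.16],[-0.9,-0.2,-0.2,0,0,0,0.16],[-0.9,-0.2,-0.2,0,0,0,0.16],[-0.9,-0.2,0,0,0,0,0.16],[-0.9,-0.2,0,0,0,0,0.16],[-0.9,-0.2,0,0,0,0,0.16],[0,0,0,0,0,0,0.16]],
])

```text
t: 26.2
position: [0.4037, -0.2705, 0.1968]
tcp_rot: [0.0, 0.864, 0.504, -0.0]
wrist_force: [0.6, 0.2, 0.4]
gripper_width: 0.0361
grip_force: 0.0
```

Run:
```python
from h import *
st();im=snapshot("top")[:,:,::-1];cv2.imwrite("pics/top8.png",im);w=snapshot("wrist")[:,:,::-1];cv2.imwrite("pics/w8.png",w)
a=cv2.resize(im[155:265,190:390],None,fx=4,fy=4,interpolation=cv2.INTER_CUBIC)[:,:800]
b=cv2.resize(im,(0,0),fx=.35,fy=.35);o=np.zeros((590,800,3),np.uint8);o[:440]=a;o[440:587,:196]=b;o[440:590,200:400]=cv2.resize(w,(200,150));cv2.imwrite("pics/v8.png",o)
```

```text
t26.20 angle mm [-237.5 -389.7] z 196.8 yaw rel -2.152 F [0.6 0.2 0.4] w 0.036
```

View pics/v8.png

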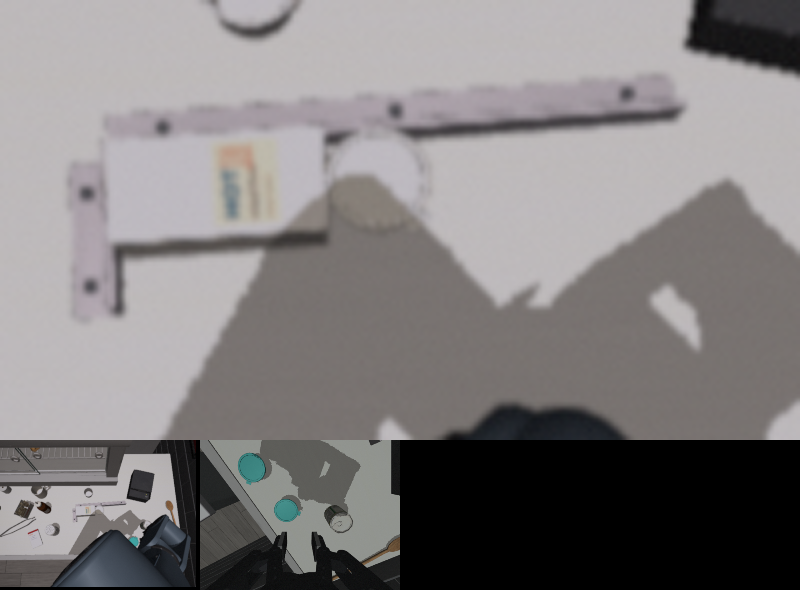

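The box sits square in the corner, and the tub lies against the rail and the box end. The bystanders and decoys are in place, and the arm is clear.

```bash
python3 -c "
from rig import ticket
print(ticket.close_job())"
```

```text
the job is handed in; nothing more can be done
None
```

The job is handed in at about 26 s: the box was pushed flush into the corner, the tub sits against the rail touching the box's free end, and nothing else was moved; I viewed 11 pictures, one over the limit of 10.

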